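# Warm the seedlings: tray onto the heat mat, thermostat to five clicks

## Robot

A 6-joint arm with a two-finger parallel gripper is mounted at the origin on the work surface. World frame = base frame: x ahead of the robot, y to its left, z up, the work surface at z = 0. Lengths are in m, angles in rad, forces in N, time in s.
With the tool pointing down it reaches from about 0.35 to 0.775 m from the base axis. Payload 5.5 kg.
Tool frame: the origin (TCP) lies at the very end of the fingers, on their centre line; the grasp point (between the pads) lies 19 mm behind it; x points along the fingers, y is the direction in which the jaws open and shut, and the axes are right-handed (so a half turn about x gives the same grasp; the last joint's range is limited). The gripper opens to 85 mm and grips with 20 to 120 N. Pads are 22 mm wide; open, the fingers measure 114 mm over their backs; the gripper's body (76 mm by 85 mm) begins 54 mm behind the grasp point. The pads swing forward as they close: fully open they stand 13 mm farther back than shut.
Start: joints at [-1.456, 0.313, 0.046, 1.304, 0, 1.431], TCP at [0.145, -0.556, 0.203] pointing down, gripper open.
Joint ranges: [-2.76, 2.76], [-0.86, 1.69], [-1.03, 1.26], [-2.2, 2.34], [-1.47, 1.5], [-3.14, 3.14]. Speed limits (rad/s): [2.57, 2.57, 3.14, 3.14, 3.14, 3.14].

## Interface

Orientations are given as a unit quaternion [w, x, y, z].
In Python, from workcell import env gives the robot as it stands.
- The arm moves only by the tool drive_tool, never from a script. Its argument "plan" is a list that holds one entry, the list of rows, each a list of 7 numbers: the shift along the tool's x, y, z in cm, then the turn, a rotation vector about the tool's x, y, z in degrees, then the opening, from 0 (shut) to 1 (fully open). In form: [[[tx, ty, tz, wx, wy, wz, fingers], ...]]. A call has exactly 5 rows; each row shifts and turns the commanded pose from where the row before left it, along the tool's axes as they then stand; what a row does not reach is not made up. A row lasts 1/12 s, in which the tool goes at most 41.7 mm and 7.16 degrees, less where a joint would pass 70% of its speed; a pose out of reach is approached as far as the arm can. A call with a gripper value outside its range is refused whole. The fingers move at their own pace and stop on an object; "squeeze" is the grip in N (left out, the last holds). Time passes only in rows, so rows that do not move let the fingers close, or fill a call up. It gives the time, the measured TCP pose, the force and the opening at its end, in the units of the state.
- env.get_state(): the state, without advancing time (a new reading comes with each control period).
- env.read_camera(name): name is "scene" or "top"; returns the picture (480x640x3 uint8, red, green, blue); there is no depth.
- env.camera_model(name): a dict with "camera_matrix" (3x3 intrinsics, pixels), "camera_from_world" (4x4, takes a point from world to camera coordinates). Camera axes: x right, y down, z forward; pixel columns grow to the right and rows downward; lengths in m; the calibration is good to about 2 mm. A picture is of the moment at which its call begins. camera_model takes no time and is no camera call.
- env.hand_in(): hands the job in, once; it reports no verdict.
The state is a dict: "clock": time; "joint_pos": joint angles; "qvel": joint speeds; "tau": joint torques, N m; "tcp_pos": TCP position; "orientation": TCP orientation; "wrist_force": force on the tool from outside, world axes, zero at the start; "ft_torque": the same for the moment, N m; "finger_gap": finger opening in m.
Only numpy, scipy, OpenCV 4.12 (cv2) and the standard library are available. Lean on these libraries where they do the work, as an engineer would, in place of code of your own. Each camera call takes 0.05 s, during which the arm holds its last target.

## Task

Push the black seedling tray round on its pivot pin until it lies over the heat mat, fully home against the rubber stop post. Then set the thermostat dial to the fifth click clockwise from its off stop, left sitting in that click. Leave the other things on the bench where they are.

Things in the scene. Friction and masses are not known exactly. Their poses are not given: they have to be found in the camera images.
- heat_mat: Fixed flat black mat, 250 x 170 mm, 4 mm thick, with a steel pivot pin (14 mm diameter, 48 mm tall) beside the middle of one short side. The origin is on the bench at the pin's axis; z up; +x runs from the pin along the mat's middle line (mat from x = 30 to 280 mm, y = -85 to 85 mm). A fixed black rubber stop post, 18 mm diameter, 45 mm tall, stands at x = 185, y = -65 mm.
- tray (a joint): Turn of the seedling tray about the pin in rad. At 0 the tray's length points along the mat's +y; it grows as the tray swings clockwise seen from above; at 1.571 the tray's length lies along the mat's +x, over the mat and against the stop post, where it can go no farther. It starts between 0.15 and 0.6. It stays where it is left; about 2 N at mid-length moves it.
- tray_end (a point): The far end of the tray, on its middle line, at the height of the rim, 220 mm from the pin. The tray is a black shallow box on a lug that turns on the pin: 190 mm long (from 30 to 220 mm from the pin), 110 mm wide, its outer wall from 8 to 40 mm above the bench, walls 4 mm thick. Six small square pots fixed in it rise to 52 mm, with plants to about 65 mm. Push on the long side wall.
- thermostat: Fixed white thermostat box, 150 x 150 x 50 mm. Origin at the centre of its underside, z up. Its top has ten black tick marks round the dial, 30 degrees apart: the long thick one, on the -x side of the box, is off; then nine thin ones follow clockwise seen from above, one to a click.
- dial (a joint): Turn of the grey dial in rad, clockwise seen from above: 0 at the off stop, one click = 0.5236 rad (30 degrees), 9 clicks in all. Spring detents pull it into each click with up to about 0.15 N m; left exactly midway it may balance between two clicks. It starts somewhere between off and the second click. Five clicks = 2.618.
- dial_grip (a point): On the dial's vertical axis, at the middle of the height of its grip bar, 79 mm above the bench. The dial is a grey disc, 92 mm diameter, its top 60 mm above the bench, with an upright grip bar across its middle: 86 mm long, 18 mm thick, its top 94 mm above the bench. A white line on one half of the bar's top is the pointer. The point turns with the dial: its x axis runs along the bar, and the pointer end is on its -x side, so at 0 it points to the off mark.
- pot_small: Terracotta pot, 60 mm across, 50 mm tall, loose; leave it alone. Origin at its underside.
- pot_grey: Grey plastic pot, 72 mm across, 55 mm tall, loose; leave it alone. Origin at its underside.
- spray: White bottle, 68 mm across, 180 mm tall, loose; leave it alone. Origin at its underside.
- feed_jar: Amber jar, 72 mm across, 85 mm tall, loose; leave it alone. Origin at its underside.
- rule: Flat steel rule, 300 x 30 x 4 mm, long axis x, loose; leave it alone. Origin at its underside.
- trowel: Spatula-like hand tool, 240 mm long, lying along x, loose; leave it alone. Origin at its underside.
- mug: White mug, 76 mm across, 85 mm tall, loose; leave it alone. Origin at its underside.

How it is judged:
By the outcome, as a careful person would: the job done as asked, in the order asked, and still so for the second after the job is handed in, with the robot touching nothing.
It also fails if it takes over 67 s, if anything falls off the work surface, if the arm or the gripper's body presses on something with over 40 N, if the wrist force passes 120 N, or if a joint passes its speed limit or range.

## Working session

There is one attempt and no reset: what is moved stays moved. The work goes in short steps, Python scripts to look and compute and a tool call to move; the robot and the scene stay as the last step left them, time stands still between calls to the robot, and variables do not carry over. Pictures are saved under pics/ and viewed, and the job is handed in when it is done.

Besides the shell and the picture viewer there is one more tool, called after "Request:" as name(argument=value, ...), one argument or row to a line, values as JSON. drive_tool: Moves the arm, as the interface text tells. Its arguments: {"type":"object","properties":{"plan":{"type":"array","items":{"type":"array","items":{"type":"array","items":{"type":"number"}}}},"squeeze":{"type":"number"}},"required":["plan"]}

```bash
ls; mkdir -p pics; python3 - <<'E'
from workcell import env
import cv2
s=env.get_state()
print(s)
for n in("scene","top"):
    im=env.read_camera(n); cv2.imwrite(f"pics/{n}0.png",im[:,:,::-1])
    m=env.camera_model(n); print(n,m)
E
```

```text
pics
{'clock': 0.0, 'joint_pos': array([-1.45559503e+00,  3.13991364e-01,  4.49647309e-02,  1.30360290e+00,
       -4.21910733e-07,  1.43122665e+00]), 'qvel': array([ 0.00157984,  0.0007483 ,  0.00104329, -0.00090507,  0.00011028,
        0.00011864]), 'tau': array([ 3.25236499e-05, -4.80626750e+01,  2.98533851e+01,  1.95334491e-02,
       -1.26946256e-04, -3.53147335e-06]), 'tcp_pos': array([ 0.14485481, -0.55586485,  0.20190824]), 'orientation': array([ 0.0891836 ,  0.70138486,  0.09047978, -0.70136936]), 'wrist_force': array([-0.44118163, -0.24563125,  0.0069213 ]), 'ft_torque': array([-0.0161876 ,  0.07863176, -0.03234815]), 'finger_gap': 0.08510341410523324}
scene {'camera_matrix': array([[604.32168465,   0.        , 320.60408769],
       [  0.        , 604.32168465, 241.21261618],
       [  0.        ,   0.        ,   1.        ]]), 'camera_from_world': array([[ 0.32364732,  0.9460487 , -0.01562898, -0.13994047],
       [ 0.74201323, -0.26402576, -0.61620351, -0.3664307 ],
       [-0.58708498,  0.18783571, -0.78743189,  1.68674471],
       [ 0.        ,  0.        ,  0.        ,  1.        ]])}
top {'camera_matrix': array([[457.74806869,   0.        , 316.99226817],
       [  0.        , 457.74806869, 238.7288465 ],
       [  0.        ,   0.        ,   1.        ]]), 'camera_from_world': array([[-1.52828692e-02, -9.99882085e-01, -1.50022709e-03,
        -1.01094697e-02],
       [-9.90078920e-01,  1.53425959e-02, -1.39672248e-01,
         5.56150809e-01],
       [ 1.39678796e-01, -6.49249481e-04, -9.90196653e-01,
         1.10743659e+00],
       [ 0.00000000e+00,  0.00000000e+00,  0.00000000e+00,
         1.00000000e+00]])}
```

View pics/scene0.png

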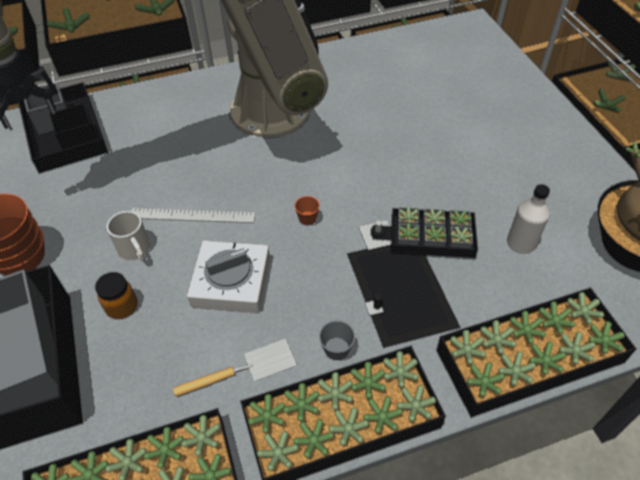

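View pics/top0.png

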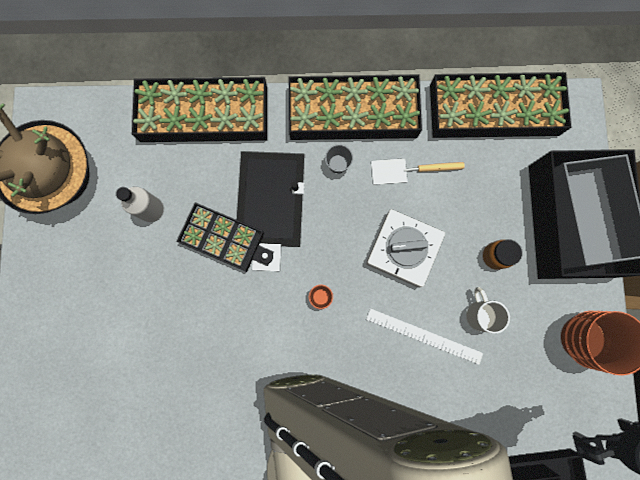

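```bash
cat > h.py <<'E'
import numpy as np, cv2
from workcell import env
def ray(n,u,v,z):
    m=env.camera_model(n);K=m["camera_matrix"];T=m["camera_from_world"]
    R=T[:3,:3];t=T[:3,3];c=-R.T@t
    d=R.T@np.linalg.inv(K)@np.array([u,v,1.]);return c+d*(z-c[2])/d[2]
def proj(n,p):
    m=env.camera_model(n);q=m["camera_from_world"][:3]@np.append(p,1);q=m["camera_matrix"]@q;return q[:2]/q[2]
E
python3 - <<'E'
import cv2
a=cv2.imread("pics/top0.png")
cv2.imwrite("pics/c1.png",cv2.resize(a[145:285,170:310],None,fx=4.2,fy=4.2,interpolation=cv2.INTER_CUBIC))
cv2.imwrite("pics/c2.png",cv2.resize(a[200:300,355:455],None,fx=6,fy=6,interpolation=cv2.INTER_CUBIC))
E
```

```text
(no output)
```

View pics/c1.png

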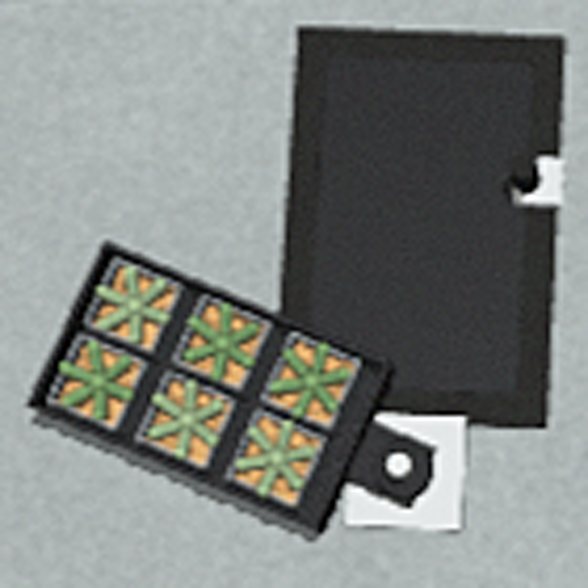

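View pics/c2.png

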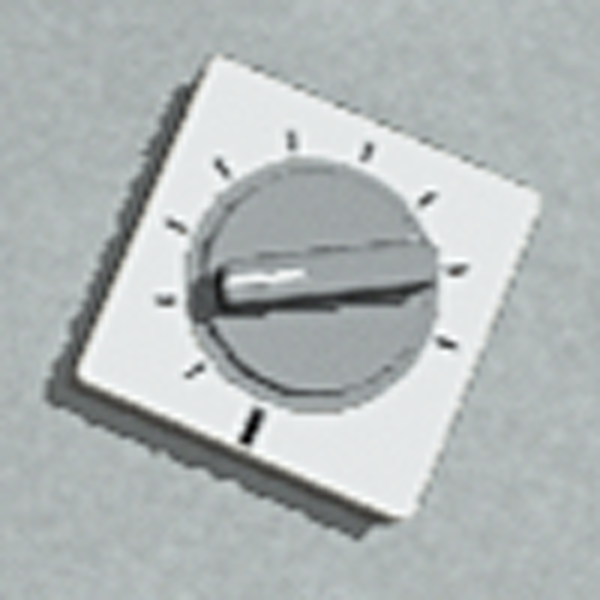

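```bash
python3 - <<'E'
from h import *
np.set_printoptions(precision=4,suppress=True)
P=lambda x,y,z:ray("top",170+(x+.5)/4.2-.5,145+(y+.5)/4.2-.5,z)
D=lambda x,y,z:ray("top",355+(x+.5)/6-.5,200+(y+.5)/6-.5,z)
pin=P(398,463,.048);print("pin",pin)
a,b,c=P(300,28,.004),P(566,37,.004),P(547,427,.004)
print("mat",a,b,c,np.linalg.norm(a-b),np.linalg.norm(b-c))
e=(b-c)[:2];e/=np.linalg.norm(e);n=np.array([-e[1],e[0]])
f=(a-b)[:2];f/=np.linalg.norm(f);print("psi",np.arctan2(e[1],e[0]),np.arctan2(-f[0],f[1]))
print("b rel",(b-pin)[:2]@e,(b-pin)[:2]@n)
print("stop",pin[:2]+.185*e-.065*n, "seen",P(527,185,.045))
t=[P(x,y,.04) for x,y in((106,245),(396,365),(320,535),(38,412))]
for q in t: print("tray",q,(q-pin)[:2]@e,(q-pin)[:2]@n)
m1=(t[0]+t[3])/2-pin
print("end",m1,np.linalg.norm(m1[:2]))
th=np.pi/2-(np.arctan2(m1[1],m1[0])-np.arctan2(e[1],e[0]));print("theta",th)
d=(t[0]-t[1]);print("theta2",np.pi/2-(np.arctan2(d[1],d[0])-np.arctan2(e[1],e[0])))
# thermostat
k=[(253,426),(195,371),(165,300),(177,226),(222,168),(292,140),(368,152),(428,198),(458,269),(448,343)]
T=np.array([D(x,y,.05)[:2] for x,y in k])
(cx,cy),_,_=cv2.fitEllipse((T[1:]*1000).astype(np.float32));c=np.array([cx,cy])/1000
print("dial c",c,np.linalg.norm(T-c,axis=1))
ang=np.unwrap([np.arctan2(*(q-c)[::-1]) for q in T]);print("ang",ang,np.diff(ang))
off=np.mean(ang+.5236*np.arange(10));print("off",off)
box=[D(x,y,.05) for x,y in((218,58),(540,198),(403,519),(80,378))];print("box",np.mean(box,0),box)
# bar ends top z=.094
p1=D(222,288,.094);p2=D(435,262,.094);print(p1,p2,(p1+p2)/2,np.linalg.norm(p1-p2))
a1=np.arctan2(*(p1-p2)[:2][::-1]);print("ptr",a1,"dial",(off-a1))
print("reach", np.linalg.norm(c),np.linalg.norm(pin[:2]))
E
```

```text
pin [0.5164 0.112  0.048 ]
mat [0.7983 0.1793 0.004 ] [0.7898 0.0113 0.004 ] [0.5419 0.0257 0.004 ] 0.16822416525004813 0.24831242770043918
psi -0.05838391668223858 -0.05085854717145708
b rel 0.27879624639496653 -0.08466201413393451
stop [0.6973 0.0364] seen [0.6839 0.0348 0.045 ]
tray [0.652  0.2891 0.04  ] 0.12506445387624363 0.1846352897234999
tray [0.5761 0.1142 0.04  ] 0.05947183642447183 0.005642924973338016
tray [0.4753 0.1589 0.04  ] -0.043786487384566274 0.04442593041175504
tray [0.5511 0.3273 0.04  ] 0.02206147345091108 0.21694263402315048
end [ 0.0852  0.1962 -0.008 ] 0.2138404003763939
theta 0.35118287289338057
theta2 0.35125805379991837
dial c [ 0.5305 -0.2398] [0.0639 0.0607 0.061  0.0601 0.0603 0.0606 0.0605 0.0608 0.0608 0.0604]
ang [ 2.713   2.1892  1.6641  1.1417  0.6223  0.0935 -0.4378 -0.9548 -1.4833
 -2.002 ] [-0.5238 -0.5251 -0.5224 -0.5194 -0.5288 -0.5313 -0.517  -0.5285 -0.5188]
off 2.710804559856924
box [ 0.5294 -0.2391  0.05  ] [array([ 0.626 , -0.2048,  0.05  ]), array([ 0.5649, -0.3358,  0.05  ]), array([ 0.4336, -0.2729,  0.05  ]), array([ 0.4931, -0.1431,  0.05  ])]
[ 0.5242 -0.1955  0.094 ] [ 0.5333 -0.2803  0.094 ] [ 0.5287 -0.2379  0.094 ] 0.08530567791752952
ptr 1.6773499493975907 dial 1.0334546104593332
reach 0.5821809502897184 0.5284200538511391
```

```bash
cat >> h.py <<'E'
from scipy.spatial.transform import Rotation as Ro
def pose():
    s=env.get_state();q=s["orientation"];R=Ro.from_quat([q[1],q[2],q[3],q[0]]).as_matrix();return s["tcp_pos"],R,s
def delta(tgt,a):
    """total shift in current tool axes (cm) and turn about tool x (deg)"""
    p,R,s=pose();d=R.T@(np.array(tgt)-p)*100
    Rt=np.array([[0,0,-1],[np.cos(a),np.sin(a),0],[np.sin(a),-np.cos(a),0]]).T
    w=Ro.from_matrix(R.T@Rt).as_rotvec(degrees=True);return d,w
E
python3 - <<'E'
from h import *
np.set_printoptions(precision=3,suppress=True)
p,R,s=pose();print(R);print("a",np.arctan2(R[1,1],R[0,1]),s["joint_pos"])
print("spray",ray("top",141,212,0),ray("scene",524,248,0), "pot",ray("top",320,297,.05))
pin=np.array([.5164,.112]);r=.15;w=.055+.011
for g,ph in((.02,1.165),(0,1.165),(0,.8),(0,.4),(0,-.055)):
    q=pin+r*np.array([np.cos(ph),np.sin(ph)])+(w+g)*np.array([-np.sin(ph),np.cos(ph)]);print(ph,q)
ph=1.165;q=pin+r*np.array([np.cos(ph),np.sin(ph)])+(w+.022)*np.array([-np.sin(ph),np.cos(ph)])
print(q,delta([q[0],q[1],.2],ph))
E
```

```text
[[-0.     0.252 -0.968]
 [ 0.002 -0.968 -0.252]
 [-1.    -0.002 -0.   ]]
a -1.3159877894886207 [-1.456  0.314  0.045  1.304  0.     1.431]
spray [0.639 0.44  0.   ] [0.661 0.411 0.   ] pot [ 0.411 -0.024  0.05 ]
1.165 [0.497 0.284]
1.165 [0.515 0.276]
0.8 [0.574 0.266]
0.4 [0.629 0.231]
-0.055 [0.67 0.17]
[0.495 0.285] (array([  0.328, -72.517, -55.046]), array([-142.15 ,   -0.119,    0.023]))
```

```bash
cat >> h.py <<'E'
def rows(wps,fingers,n0=None):
    """wps: list of (x,y,z,a); consecutive rows; print rounded tool-frame rows, from measured pose"""
    p,R,s=pose();a=np.arctan2(R[1,1],R[0,1]);p=p.copy();out=[]
    for x,y,z,b in wps:
        Rt=np.array([[0,0,-1],[np.cos(a),np.sin(a),0],[np.sin(a),-np.cos(a),0]]).T
        d=np.round(Rt.T@(np.array([x,y,z])-p)*100,2)
        w=round(-np.degrees(b-a),1)
        p=p+Rt@d/100;a-=np.radians(w)
        out.append([*map(float,d),w,0,0,fingers])
    for i in range(0,len(out),5): print([out[i:i+5]])
E
python3 - <<'E'
from h import *
W=[]
for i in range(1,31):
    t=i/30;f=-1.316+t*(.522+1.316);r=.574+t*(-.003);W.append((r*np.cos(f),r*np.sin(f),.2,-1.316+t*2.481))
rows(W,0)
E
```

```text
[[[0.2, -0.17, -3.51, np.float64(-4.7), 0, 0, 0], [-0.0, -0.04, -3.51, np.float64(-4.8), 0, 0, 0], [-0.0, 0.03, -3.52, np.float64(-4.7), 0, 0, 0], [-0.0, 0.11, -3.51, np.float64(-4.8), 0, 0, 0], [-0.0, 0.18, -3.51, np.float64(-4.7), 0, 0, 0]]]
[[[-0.0, 0.26, -3.5, np.float64(-4.7), 0, 0, 0], [-0.0, 0.34, -3.5, np.float64(-4.8), 0, 0, 0], [-0.0, 0.41, -3.49, np.float64(-4.7), 0, 0, 0], [-0.0, 0.48, -3.47, np.float64(-4.7), 0, 0, 0], [-0.0, 0.55, -3.47, np.float64(-4.8), 0, 0, 0]]]
[[[-0.0, 0.64, -3.45, np.float64(-4.7), 0, 0, 0], [-0.0, 0.7, -3.44, np.float64(-4.8), 0, 0, 0], [-0.0, 0.78, -3.42, np.float64(-4.7), 0, 0, 0], [-0.0, 0.85, -3.4, np.float64(-4.7), 0, 0, 0], [-0.0, 0.92, -3.39, np.float64(-4.8), 0, 0, 0]]]
[[[-0.0, 1.0, -3.36, np.float64(-4.7), 0, 0, 0], [-0.0, 1.07, -3.34, np.float64(-4.8), 0, 0, 0], [-0.0, 1.14, -3.31, np.float64(-4.7), 0, 0, 0], [-0.0, 1.21, -3.29, np.float64(-4.7), 0, 0, 0], [-0.0, 1.28, -3.27, np.float64(-4.8), 0, 0, 0]]]
[[[-0.0, 1.35, -3.23, np.float64(-4.7), 0, 0, 0], [-0.0, 1.42, -3.2, np.float64(-4.7), 0, 0, 0], [-0.0, 1.48, -3.18, np.float64(-4.8), 0, 0, 0], [-0.0, 1.55, -3.13, np.float64(-4.7), 0, 0, 0], [-0.0, 1.62, -3.11, np.float64(-4.8), 0, 0, 0]]]
[[[-0.0, 1.69, -3.07, np.float64(-4.7), 0, 0, 0], [-0.0, 1.75, -3.03, np.float64(-4.7), 0, 0, 0], [-0.0, 1.81, -2.99, np.float64(-4.8), 0, 0, 0], [-0.0, 1.88, -2.95, np.float64(-4.7), 0, 0, 0], [-0.0, 1.94, -2.91, np.float64(-4.8), 0, 0, 0]]]
```

Request:
drive_tool(
  plan=[
    [[0, 0, -3.5, -4.7, 0, 0, 0], [0, 0, -3.5, -4.8, 0, 0, 0], [0, 0, -3.5, -4.7, 0, 0, 0], [0, 0.1, -3.5, -4.8, 0, 0, 0], [0, 0.2, -3.5, -4.7, 0, 0, 0]],
  ],
  squeeze=60,
)

```text
clock: 0.52
tcp_pos: [0.3064, -0.4873, 0.2022]
orientation: [-0.233, -0.668, -0.233, 0.668]
wrist_force: [0.4, -0.3, 0.5]
finger_gap: 0.0255
```

Request:
drive_tool(
  plan=[
    [[0, 0.3, -3.5, -4.7, 0, 0, 0], [0, 0.3, -3.5, -4.8, 0, 0, 0], [0, 0.4, -3.5, -4.7, 0, 0, 0], [0, 0.5, -3.5, -4.7, 0, 0, 0], [0, 0.5, -3.5, -4.8, 0, 0, 0]],
  ],
)

```text
clock: 0.93
tcp_pos: [0.4383, -0.3711, 0.2022]
orientation: [-0.365, -0.605, -0.366, 0.605]
wrist_force: [0.4, -0.7, 0.8]
finger_gap: 0.0002
```

Request:
drive_tool(
  plan=[
    [[0, 0.6, -3.5, -4.7, 0, 0, 0], [0, 0.7, -3.4, -4.8, 0, 0, 0], [0, 0.8, -3.4, -4.7, 0, 0, 0], [0, 0.9, -3.4, -4.7, 0, 0, 0], [0, 0.9, -3.4, -4.8, 0, 0, 0]],
  ],
)

```text
clock: 1.35
tcp_pos: [0.5289, -0.2216, 0.2022]
orientation: [-0.482, -0.517, -0.482, 0.518]
wrist_force: [0.2, -0.9, -0.2]
finger_gap: 0.0003
```

Request:
drive_tool(
  plan=[
    [[0, 1.0, -3.4, -4.7, 0, 0, 0], [0, 1.1, -3.3, -4.8, 0, 0, 0], [0, 1.1, -3.3, -4.7, 0, 0, 0], [0, 1.2, -3.3, -4.7, 0, 0, 0], [0, 1.3, -3.3, -4.8, 0, 0, 0]],
  ],
)

```text
clock: 1.77
tcp_pos: [0.5699, -0.0516, 0.2021]
orientation: [0.578, 0.407, 0.578, -0.408]
wrist_force: [0.6, -0.4, -0.2]
finger_gap: -0.0001
```

Request:
drive_tool(
  plan=[
    [[0, 1.3, -3.2, -4.7, 0, 0, 0], [0, 1.4, -3.2, -4.7, 0, 0, 0], [0, 1.5, -3.2, -4.8, 0, 0, 0], [0, 1.5, -3.1, -4.7, 0, 0, 0], [0, 1.6, -3.1, -4.8, 0, 0, 0]],
  ],
)

```text
clock: 2.18
tcp_pos: [0.5572, 0.1214, 0.2022]
orientation: [0.649, 0.28, 0.649, -0.28]
wrist_force: [-1.1, 0.0, -0.1]
finger_gap: -0.0002
```

Request:
drive_tool(
  plan=[
    [[0, 1.7, -3.1, -4.7, 0, 0, 0], [0, 1.8, -3.0, -4.7, 0, 0, 0], [0, 1.8, -3.0, -4.8, 0, 0, 0], [0, 1.9, -2.9, -4.7, 0, 0, 0], [0, 1.9, -2.9, -4.8, 0, 0, 0]],
  ],
)

```text
clock: 2.6
tcp_pos: [0.4942, 0.2836, 0.2021]
orientation: [0.693, 0.141, 0.693, -0.141]
wrist_force: [1.1, 0.5, 0.4]
finger_gap: 0.0002
```

```bash
cat > tgt.py <<'E'
from h import *
np.set_printoptions(precision=3,suppress=True)
p,R,s=pose();print(p,"a",np.arctan2(R[1,1],R[0,1]),s["clock"],s["finger_gap"],s["wrist_force"],s["joint_pos"])
E
cat > arc.py <<'E'
from tgt import *
pin=np.array([.5164,.112]);r=.15;w=.055+.011
def Q(ph,g): return pin+r*np.array([np.cos(ph),np.sin(ph)])+(w+g)*np.array([-np.sin(ph),np.cos(ph)])
E
python3 - <<'E'
from arc import *
q=Q(1.165,.022)
print(q,delta([*q,.02],1.165))
E
```

```text
[0.494 0.284 0.202] a 1.169935382139345 2.6 0.00019143118544630734 [1.066 0.459 0.369] [ 0.38   0.304  0.032  1.299 -0.     0.781]
[0.495 0.285] (array([18.21 ,  0.119,  0.025]), array([ 0.283, -0.03 ,  0.035]))
```

Request:
drive_tool(
  plan=[
    [[3.6, 0, 0, 0, 0, 0, 0], [3.6, 0, 0, 0, 0, 0, 0], [3.6, 0, 0, 0, 0, 0, 0], [3.6, 0, 0, 0, 0, 0, 0], [3.6, 0.1, 0, 0, 0, 0, 0]],
  ],
)

```text
clock: 3.02
tcp_pos: [0.4947, 0.283, 0.021]
orientation: [0.693, 0.142, 0.693, -0.142]
wrist_force: [0.3, 0.8, 0.1]
finger_gap: 0.0002
```

```bash
python3 - <<'E'
from arc import *
rows([(*Q(1.165,.022*(1-i/4)),.022,1.165) for i in range(1,5)]+[(*Q(1.13,0),.022,1.13)],0)
W=[(*Q(1.165,.0),.022,1.165)]+[(*Q(1.165-i*.06,0),.022,1.165-i*.06) for i in range(1,20)]
rows(W,0)
im=env.read_camera("scene");cv2.imwrite("pics/s1.png",cv2.resize(im[150:350,320:580,::-1],None,fx=3,fy=3))
E
```

```text
[0.495 0.283 0.021] a 1.1663233074971548 3.0167 0.0002278095737739975 [0.269 0.804 0.113] [ 0.379  0.422 -0.264  0.886 -0.     0.783]
[[[-0.1, 0.15, 0.49, np.float64(0.1), 0, 0, 0], [-0.0, -0.0, 0.55, np.float64(-0.0), 0, 0, 0], [-0.0, -0.0, 0.55, np.float64(-0.0), 0, 0, 0], [-0.0, -0.0, 0.55, np.float64(-0.0), 0, 0, 0], [-0.0, 0.22, 0.53, np.float64(2.0), 0, 0, 0]]]
[[[-0.1, 0.14, 2.14, np.float64(0.1), 0, 0, 0], [-0.0, 0.37, 0.91, np.float64(3.4), 0, 0, 0], [-0.0, 0.37, 0.92, np.float64(3.5), 0, 0, 0], [-0.0, 0.37, 0.91, np.float64(3.4), 0, 0, 0], [-0.0, 0.37, 0.91, np.float64(3.4), 0, 0, 0]]]
[[[-0.0, 0.37, 0.91, np.float64(3.5), 0, 0, 0], [-0.0, 0.37, 0.91, np.float64(3.4), 0, 0, 0], [-0.0, 0.37, 0.91, np.float64(3.4), 0, 0, 0], [-0.0, 0.36, 0.91, np.float64(3.5), 0, 0, 0], [-0.0, 0.37, 0.91, np.float64(3.4), 0, 0, 0]]]
[[[-0.0, 0.37, 0.92, np.float64(3.5), 0, 0, 0], [-0.0, 0.37, 0.91, np.float64(3.4), 0, 0, 0], [-0.0, 0.37, 0.91, np.float64(3.4), 0, 0, 0], [-0.0, 0.37, 0.91, np.float64(3.5), 0, 0, 0], [-0.0, 0.37, 0.91, np.float64(3.4), 0, 0, 0]]]
[[[-0.0, 0.37, 0.91, np.float64(3.4), 0, 0, 0], [-0.0, 0.36, 0.91, np.float64(3.5), 0, 0, 0], [-0.0, 0.37, 0.92, np.float64(3.4), 0, 0, 0], [-0.0, 0.37, 0.91, np.float64(3.5), 0, 0, 0], [-0.0, 0.37, 0.91, np.float64(3.4), 0, 0, 0]]]
```

View pics/s1.png

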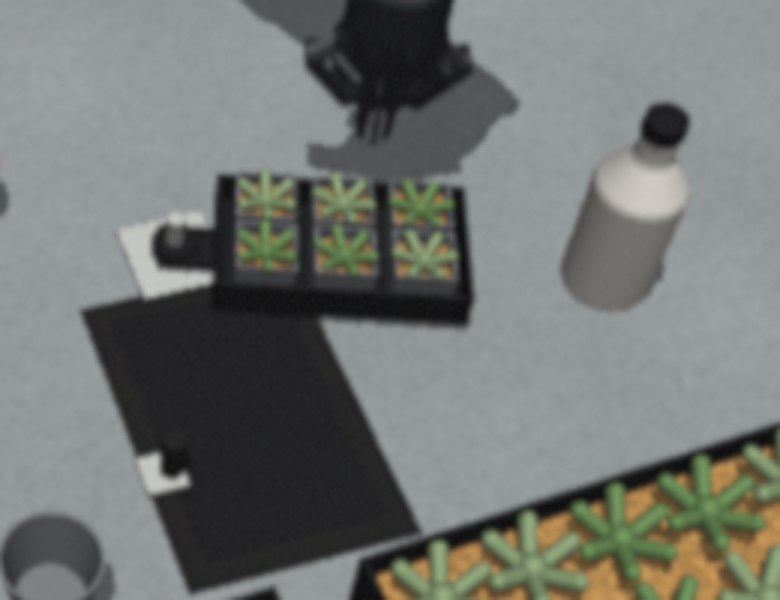

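The crop shows the shut fingertips at (375,130), just robot-side of the tray's trailing long wall at about y = 180, with the spray bottle well clear. Starting the push.

Request:
drive_tool(
  plan=[
    [[0, 0.1, 0.5, 0, 0, 0, 0], [0, 0, 0.5, 0, 0, 0, 0], [0, 0, 0.5, 0, 0, 0, 0], [0, 0, 0.6, 0, 0, 0, 0], [0, 0.2, 0.5, 2, 0, 0, 0]],
  ],
)

```text
clock: 3.48
tcp_pos: [0.5232, 0.2756, 0.0253]
orientation: [0.691, 0.155, 0.689, -0.154]
wrist_force: [-0.3, -0.3, -1.3]
finger_gap: -0.0001
```

Request:
drive_tool(
  plan=[
    [[0, 0.3, 0.9, 3.4, 0, 0, 0], [0, 0.4, 0.9, 3.5, 0, 0, 0], [0, 0.4, 0.9, 3.4, 0, 0, 0], [0, 0.3, 0.9, 3.4, 0, 0, 0], [0, 0.4, 0.9, 3.5, 0, 0, 0]],
  ],
)

```text
clock: 3.9
tcp_pos: [0.5707, 0.2669, 0.0252]
orientation: [0.66, 0.258, 0.658, -0.256]
wrist_force: [-0.9, -0.5, -0.2]
finger_gap: 0.0005
```

```bash
python3 - <<'E'
from arc import *
W=[(*Q(.836-i*.06,0),.022,.836-i*.06) for i in range(1,11)];rows(W,0)
im=env.read_camera("top");cv2.imwrite("pics/t2.png",cv2.resize(im[130:300,160:380,::-1],None,fx=3.5,fy=3.5))
E
```

```text
[0.571 0.267 0.025] a 0.8273901514488948 3.9 0.000512306478608844 [-0.88  -0.454 -0.198] [ 0.31   0.516 -0.096  0.955 -0.     1.054]
[[[0.32, 0.24, 0.66, np.float64(2.9), 0, 0, 0], [0.0, 0.37, 0.91, np.float64(3.5), 0, 0, 0], [0.0, 0.37, 0.92, np.float64(3.4), 0, 0, 0], [0.0, 0.37, 0.91, np.float64(3.5), 0, 0, 0], [0.0, 0.37, 0.91, np.float64(3.4), 0, 0, 0]]]
[[[0.0, 0.36, 0.91, np.float64(3.4), 0, 0, 0], [0.0, 0.37, 0.91, np.float64(3.5), 0, 0, 0], [0.0, 0.37, 0.91, np.float64(3.4), 0, 0, 0], [0.0, 0.37, 0.91, np.float64(3.4), 0, 0, 0], [0.0, 0.37, 0.92, np.float64(3.5), 0, 0, 0]]]
```

View pics/t2.png

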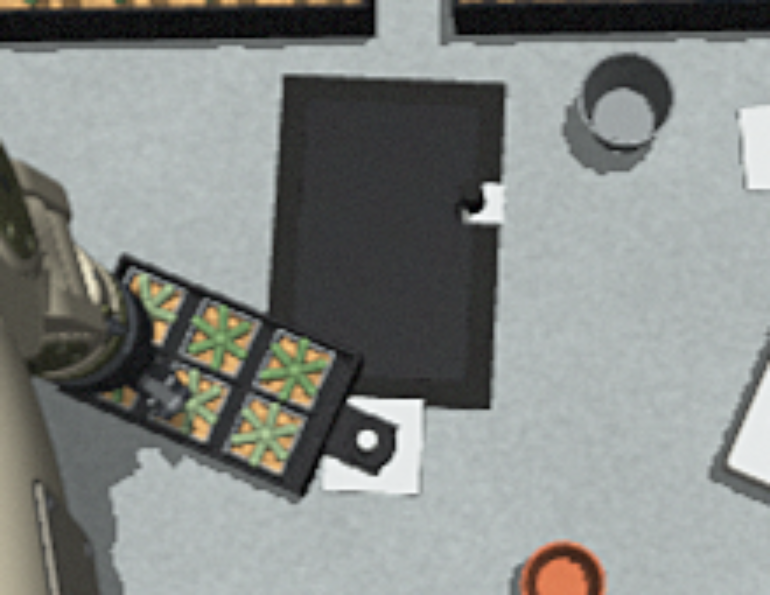

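```bash
python3 - <<'E'
from arc import *
q=proj("top",p);print(q,(q-[160,130])*3.5)
for z in(.05,.1): 
  q=proj("top",p+[0,0,z]);print(q,(q-[160,130])*3.5)
P=lambda x,y,z:ray("top",160+(x+.5)/3.5-.5,130+(y+.5)/3.5-.5,z)
pin=P(367,439,.048);a=P(122,257,.04);b=P(360,357,.04);c=P(300,500,.04)
print(pin);d=a-b;print("phi",np.arctan2(d[1],d[0]))
print(a,b,c)
im=env.read_camera("scene");cv2.imwrite("pics/s2.png",cv2.resize(im[130:330,320:580,::-1],None,fx=3,fy=3))
E
```

```text
[0.573 0.266 0.025] a 0.8235274586415415 3.95 8.174102215763692e-05 [2.626 0.539 0.175] [ 0.309  0.518 -0.093  0.954 -0.001  1.056]
[204.636 234.577] [156.225 366.02 ]
[199.605 231.519] [138.619 355.318]
[194.107 228.177] [119.374 343.619]
[0.516 0.112 0.048]
phi 1.1558220883779728
[0.652 0.29  0.04 ] [0.576 0.118 0.04 ] [0.474 0.16  0.04 ]
```

View pics/s2.png

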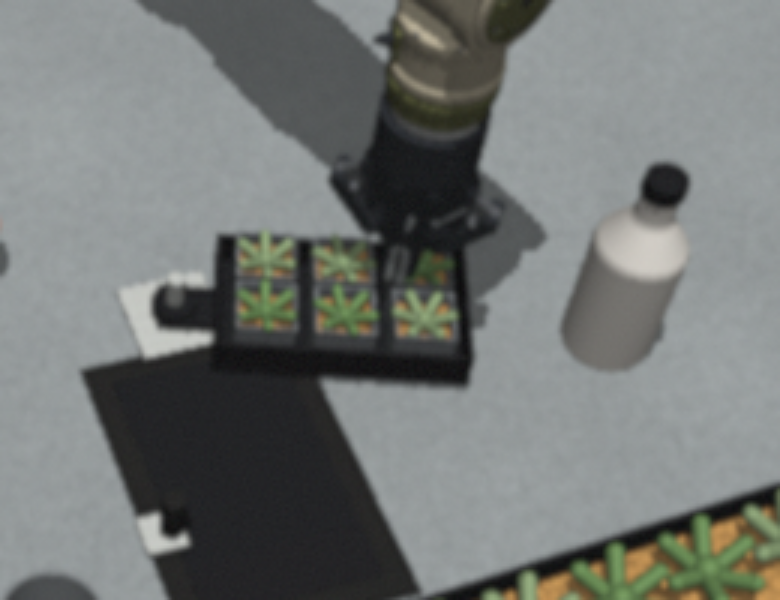

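```bash
python3 - <<'E'
from arc import *
for z in (0,.01,.02,.03,.05):
  print((proj("scene",p+[0,0,z])-[320,130])*3)
print((proj("scene",np.array([.4947,.283,.021]))-[320,150])*3)
im=env.read_camera("scene");cv2.imwrite("pics/s3.png",cv2.resize(im[190:260,400:500,::-1],None,fx=8,fy=8,interpolation=cv2.INTER_CUBIC))
E
```

```text
[0.572 0.267 0.025] a 0.8288476708646434 4.0 -0.00015976427406104286 [-0.236 -0.48   0.113] [ 0.309  0.517 -0.095  0.954 -0.     1.051]
[391.488 296.835]
[393.516 288.491]
[395.567 280.051]
[397.642 271.513]
[401.864 254.137]
[365.651 163.544]
```

View pics/s3.png

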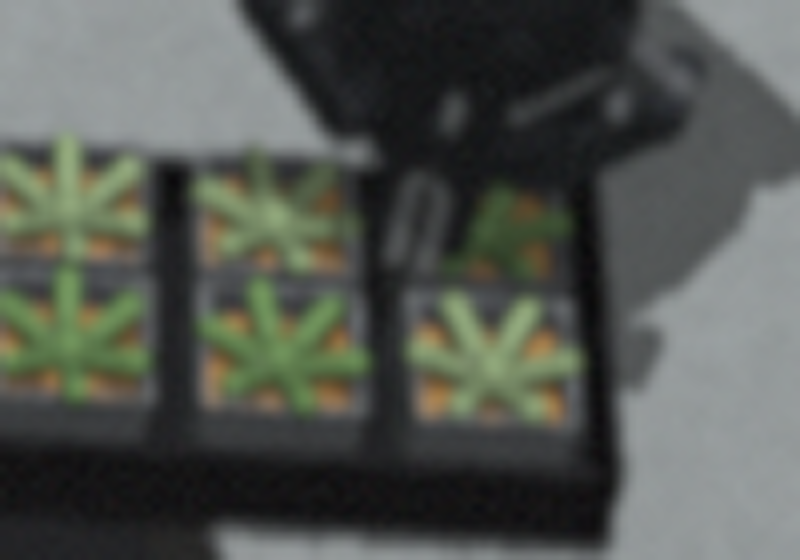

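Request:
drive_tool(
  plan=[
    [[-3, 0, 0, 0, 0, 0, 0], [-3, 0, 0, 0, 0, 0, 0], [0, 0, -4, 0, 0, 0, 0], [0, 0, -4, 0, 0, 0, 0], [0, 0, 0, 0, 0, 0, 0]],
  ],
)

```text
clock: 4.47
tcp_pos: [0.5041, 0.3245, 0.0845]
orientation: [0.659, 0.254, 0.661, -0.253]
wrist_force: [0.4, -1.4, -0.4]
finger_gap: -0.0003
```

```bash
python3 - <<'E'
from arc import *
q=proj("scene",p);print("scene tcp px",q,"crop",(q-[400,150])*7.5)
print("top tcp px",proj("top",p))
im=env.read_camera("scene");cv2.imwrite("pics/s4.png",cv2.resize(im[150:230,400:500,::-1],None,fx=7.5,fy=7.5,interpolation=cv2.INTER_CUBIC))
im=env.read_camera("top");cv2.imwrite("pics/t4.png",cv2.resize(im[130:300,160:380,::-1],None,fx=3.5,fy=3.5))
E
```

```text
[0.504 0.325 0.084] a 0.8377087877338408 4.4667 -0.0003173438673427507 [ 0.406 -1.421 -0.429] [ 0.437  0.418 -0.097  1.056  0.003  1.17 ]
scene tcp px [464.096 184.465] crop [480.723 258.488]
top tcp px [173.721 259.729]
```

View pics/s4.png

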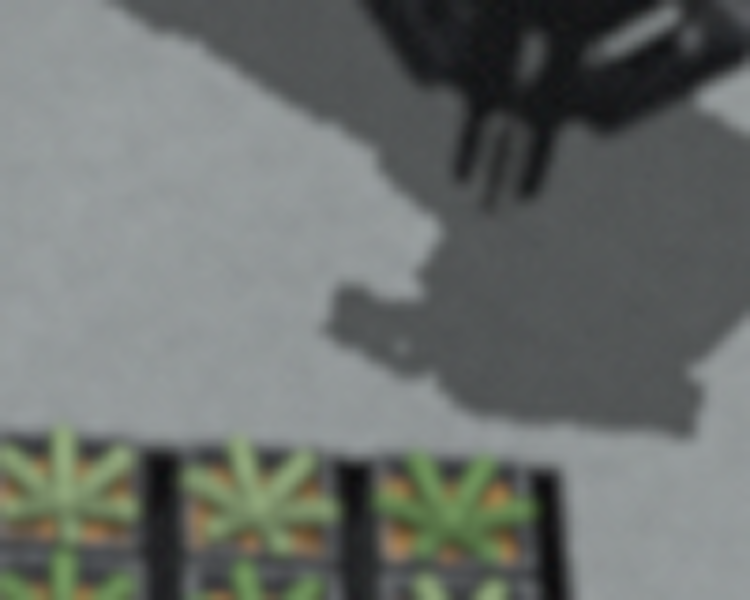

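View pics/t4.png

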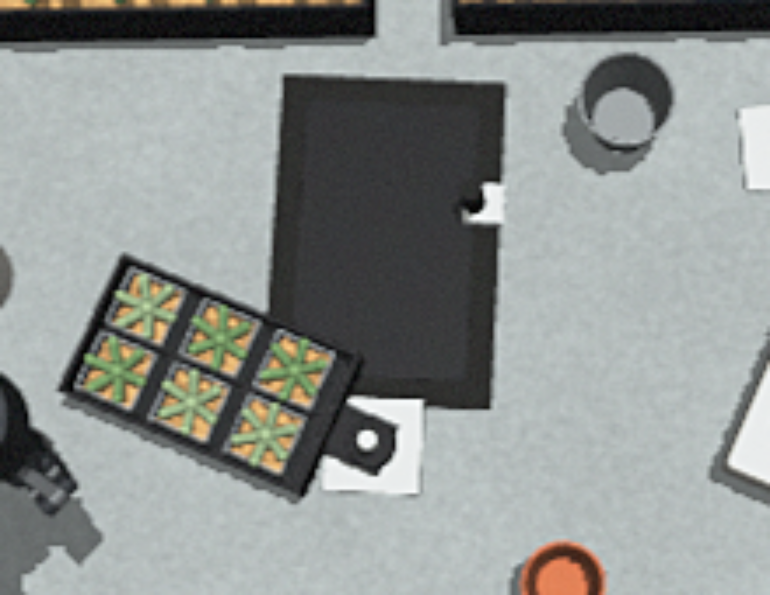

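```bash
python3 - <<'E'
from arc import *
im=env.read_camera("top");cv2.imwrite("pics/t5.png",cv2.resize(im[215:295,140:220,::-1],None,fx=7.5,fy=7.5,interpolation=cv2.INTER_CUBIC))
q=proj("top",p);print("tcp crop",(q-[140,215])*7.5);q=proj("top",p+[0,0,.07]);print((q-[140,215])*7.5)
q=proj("scene",p+[0,0,.07]);print((q-[400,150])*7.5)
E
```

```text
[0.508 0.322 0.084] a 0.8352286405445032 4.5667 -0.00022087440116626053 [ 0.89   0.269 -0.483] [ 0.432  0.421 -0.095  1.055 -0.     1.167]
tcp crop [261.612 324.361]
[189.24  301.531]
[519.292 105.468]
```

View pics/t5.png

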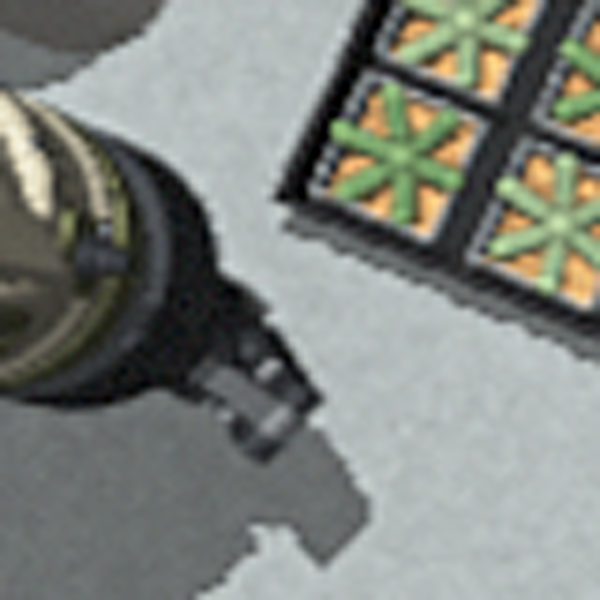

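```bash
python3 - <<'E'
from arc import *
q=Q(1.16,.025)
W=[(p[0]+(q[0]-p[0])*i/3,p[1]+(q[1]-p[1])*i/3,.084,.835+.325*i/3) for i in (1,2,3)]+[(*q,.055,1.16),(*q,.026,1.16)]
rows(W,0)
E
```

```text
[0.509 0.321 0.084] a 0.8334240939517013 4.6167 0.00018356899379309827 [-0.193 -0.073 -0.085] [ 0.43   0.422 -0.094  1.054 -0.     1.168]
[[[-0.04, -1.23, 0.4, np.float64(-6.3), 0, 0, 0], [0.0, -1.27, 0.27, np.float64(-6.2), 0, 0, 0], [0.0, -1.29, 0.13, np.float64(-6.2), 0, 0, 0], [2.9, -0.0, -0.0, np.float64(-0.0), 0, 0, 0], [2.9, -0.0, -0.0, np.float64(-0.0), 0, 0, 0]]]
```

Request:
drive_tool(
  plan=[
    [[0, -1.2, 0, -6.3, 0, 0, 0], [0, -1.3, 0.3, -6.2, 0, 0, 0], [0, -1.3, 0.1, -6.2, 0, 0, 0], [2.9, 0, 0, 0, 0, 0, 0], [2.9, 0, 0, 0, 0, 0, 0]],
  ],
)

```text
clock: 5.03
tcp_pos: [0.4931, 0.2873, 0.0264]
orientation: [0.694, 0.147, 0.69, -0.145]
wrist_force: [1.0, 0.0, -1.0]
finger_gap: 0.0003
```

Request:
drive_tool(
  plan=[
    [[0, 0, 0, 0, 0, 0, 0], [1, 0, 0, 0, 0, 0, 0], [1, 0, 0, 0, 0, 0, 0], [0, 0, 0, 0, 0, 0, 0], [0, 0, 0, 0, 0, 0, 0]],
  ],
)

```text
clock: 5.45
tcp_pos: [0.4904, 0.2879, 0.0049]
orientation: [0.692, 0.145, 0.692, -0.145]
wrist_force: [-0.2, -0.5, -1.0]
finger_gap: -0.0002
```

```bash
python3 - <<'E'
from arc import *
im=env.read_camera("scene");cv2.imwrite("pics/s6.png",cv2.resize(im[150:230,400:500,::-1],None,fx=7.5,fy=7.5,interpolation=cv2.INTER_CUBIC))
q=proj("scene",p);print("tcp crop",(q-[400,150])*7.5)
print(delta([*Q(1.16,.025),.003],1.16))
E
```

```text
[0.49  0.288 0.005] a 1.1570765450491085 5.45 -0.00018957056279504276 [-0.217 -0.534 -0.983] [ 0.39   0.436 -0.286  0.848 -0.     0.804]
tcp crop [315.034 428.803]
(array([ 0.241, -0.127,  0.293]), array([-0.158,  0.04 , -0.035]))
```

View pics/s6.png

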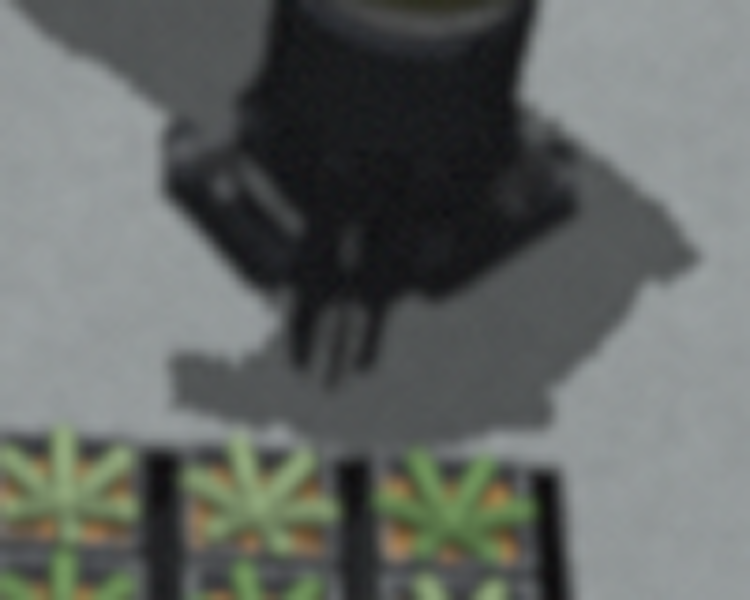

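Request:
drive_tool(
  plan=[
    [[0.2, 0, 0.6, 0, 0, 0, 0], [0, 0, 0.6, 0, 0, 0, 0], [0, 0, 0.6, 0, 0, 0, 0], [0, 0, 0.6, 0, 0, 0, 0], [0, 0, 0.6, 0, 0, 0, 0]],
  ],
)

```text
clock: 5.92
tcp_pos: [0.5184, 0.2757, 0.003]
orientation: [0.692, 0.145, 0.692, -0.145]
wrist_force: [-1.5, 1.3, 0.4]
finger_gap: -0.0003
```

Request:
drive_tool(
  plan=[
    [[0, 0, 0.5, 0, 0, 0, 0], [0, 0, 0.5, 0, 0, 0, 0], [0, 0.2, 0.6, 2, 0, 0, 0], [0, 0.2, 0.6, 2, 0, 0, 0], [0, 0, 0, 0, 0, 0, 0]],
  ],
)

```text
clock: 6.33
tcp_pos: [0.5407, 0.2701, 0.0027]
orientation: [0.687, 0.17, 0.686, -0.17]
wrist_force: [1.0, 0.7, -0.1]
finger_gap: 0.0001
```

```bash
python3 - <<'E'
from arc import *
im=env.read_camera("scene");cv2.imwrite("pics/s7.png",cv2.resize(im[150:350,320:580,::-1],None,fx=3,fy=3))
im=env.read_camera("top");cv2.imwrite("pics/t7.png",cv2.resize(im[130:300,160:380,::-1],None,fx=3.5,fy=3.5))
E
```

```text
[0.541 0.27  0.003] a 1.085794789205631 6.3333 0.00011691379301060783 [ 1.009  0.696 -0.145] [ 0.331  0.497 -0.191  0.882 -0.001  0.816]
```

View pics/s7.png

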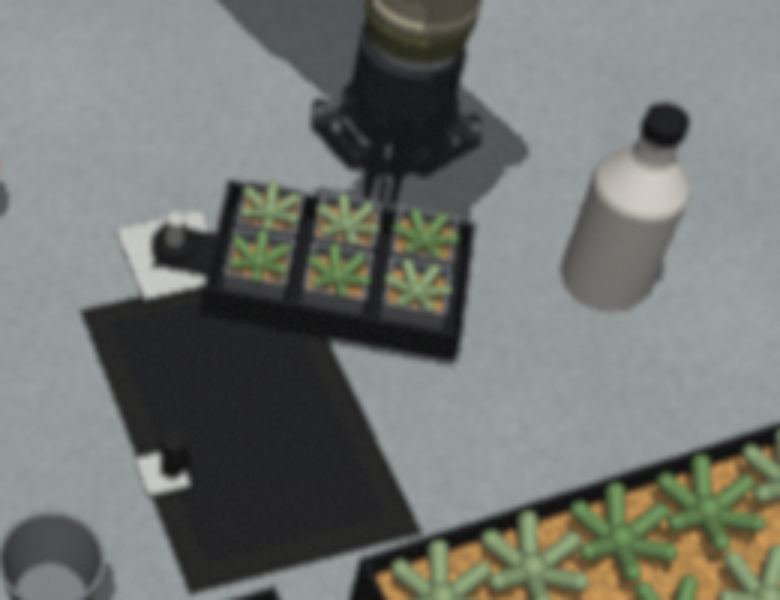

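View pics/t7.png

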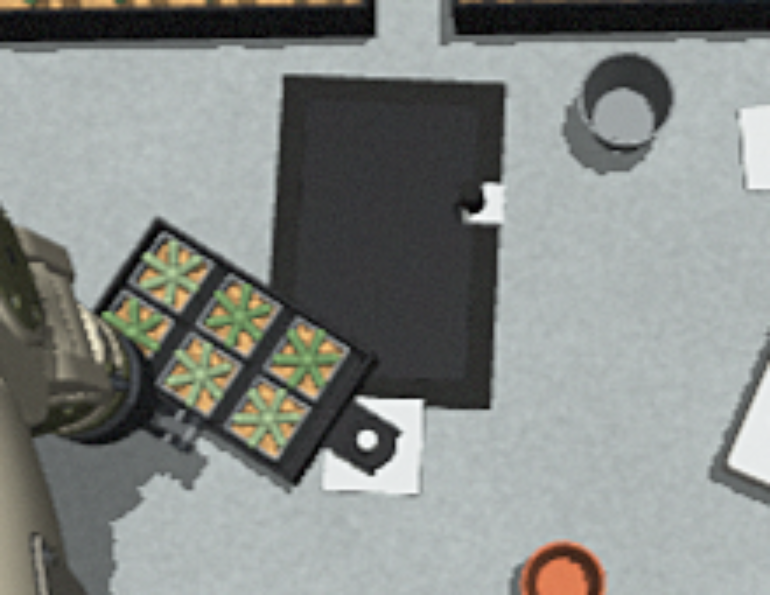

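Now the tray is turning: its far corner moved from (122,257) to (157,220) in the top crop, and the fingers are on the trailing wall at about (185,430). I'll carry on round the arc.

```bash
python3 - <<'E'
from arc import *
P=lambda x,y,z:ray("top",160+(x+.5)/3.5-.5,130+(y+.5)/3.5-.5,z)
a=P(157,218,.04);b=P(377,355,.04);d=a-b;ph=np.arctan2(d[1],d[0]);print("phi",ph)
rel=p[:2]-pin;print("r,off",rel@[np.cos(ph),np.sin(ph)],rel@[-np.sin(ph),np.cos(ph)])
rr=rel@[np.cos(ph),np.sin(ph)];oo=rel@[-np.sin(ph),np.cos(ph)]
f=lambda h:pin+rr*np.array([np.cos(h),np.sin(h)])+oo*np.array([-np.sin(h),np.cos(h)])
a0=np.arctan2(R[1,1],R[0,1])
N=20
rows([(*f(ph+(-.055-ph)*i/N),.003,a0+(-.055-a0)*i/N) for i in range(1,N+1)],0)
E
```

```text
[0.54  0.27  0.003] a 1.0877419044357026 6.4333 0.00020534399896529512 [-0.769 -0.277 -0.124] [ 0.331  0.496 -0.193  0.882 -0.001  0.814]
phi 0.9972360446949184
r,off 0.14527936044728282 0.06627338062812282
[[[-0.04, 0.26, 0.8, np.float64(3.3), 0, 0, 0], [0.0, 0.26, 0.8, np.float64(3.2), 0, 0, 0], [0.0, 0.26, 0.8, np.float64(3.3), 0, 0, 0], [0.0, 0.27, 0.79, np.float64(3.3), 0, 0, 0], [0.0, 0.27, 0.8, np.float64(3.3), 0, 0, 0]]]
[[[0.0, 0.28, 0.79, np.float64(3.2), 0, 0, 0], [0.0, 0.28, 0.79, np.float64(3.3), 0, 0, 0], [0.0, 0.28, 0.79, np.float64(3.3), 0, 0, 0], [0.0, 0.28, 0.79, np.float64(3.3), 0, 0, 0], [0.0, 0.29, 0.79, np.float64(3.2), 0, 0, 0]]]
[[[0.0, 0.3, 0.79, np.float64(3.3), 0, 0, 0], [0.0, 0.29, 0.79, np.float64(3.3), 0, 0, 0], [0.0, 0.3, 0.78, np.float64(3.3), 0, 0, 0], [0.0, 0.31, 0.78, np.float64(3.2), 0, 0, 0], [0.0, 0.3, 0.79, np.float64(3.3), 0, 0, 0]]]
[[[0.0, 0.32, 0.78, np.float64(3.3), 0, 0, 0], [0.0, 0.31, 0.77, np.float64(3.3), 0, 0, 0], [0.0, 0.32, 0.78, np.float64(3.2), 0, 0, 0], [0.0, 0.32, 0.78, np.float64(3.3), 0, 0, 0], [0.0, 0.32, 0.77, np.float64(3.3), 0, 0, 0]]]
```

Offset 66 mm matches the wall plus the finger. Pushing on.

Request:
drive_tool(
  plan=[
    [[0, 0.3, 0.8, 3.3, 0, 0, 0], [0, 0.3, 0.8, 3.2, 0, 0, 0], [0, 0.2, 0.8, 3.3, 0, 0, 0], [0, 0.3, 0.8, 3.3, 0, 0, 0], [0, 0.3, 0.8, 3.3, 0, 0, 0]],
  ],
)

```text
clock: 6.85
tcp_pos: [0.5792, 0.2595, 0.0025]
orientation: [0.655, 0.266, 0.656, -0.266]
wrist_force: [-2.0, 1.8, 0.6]
finger_gap: 0.0
```

Request:
drive_tool(
  plan=[
    [[0, 0.3, 0.8, 3.2, 0, 0, 0], [0, 0.3, 0.8, 3.3, 0, 0, 0], [0, 0.3, 0.8, 3.3, 0, 0, 0], [0, 0.3, 0.8, 3.3, 0, 0, 0], [0, 0.3, 0.8, 3.2, 0, 0, 0]],
  ],
)

```text
clock: 7.27
tcp_pos: [0.616, 0.2381, 0.0025]
orientation: [0.61, 0.356, 0.611, -0.357]
wrist_force: [-2.3, 1.0, 0.6]
finger_gap: 0.0003
```

Request:
drive_tool(
  plan=[
    [[0, 0.3, 0.8, 3.3, 0, 0, 0], [0, 0.3, 0.8, 3.3, 0, 0, 0], [0, 0.3, 0.8, 3.3, 0, 0, 0], [0, 0.3, 0.8, 3.2, 0, 0, 0], [0, 0.3, 0.8, 3.3, 0, 0, 0]],
  ],
)

```text
clock: 7.68
tcp_pos: [0.6458, 0.2076, 0.0025]
orientation: [0.554, 0.439, 0.554, -0.44]
wrist_force: [-0.7, 1.7, 0.1]
finger_gap: -0.0001
```

```bash
python3 - <<'E'
from arc import *
im=env.read_camera("scene");cv2.imwrite("pics/s8.png",cv2.resize(im[150:350,320:580,::-1],None,fx=3,fy=3))
im=env.read_camera("top");cv2.imwrite("pics/t8.png",cv2.resize(im[130:300,160:380,::-1],None,fx=3.5,fy=3.5))
f=lambda h:pin+.147*np.array([np.cos(h),np.sin(h)])+.066*np.array([-np.sin(h),np.cos(h)])
print(f(-.055),delta([*f(-.055),.003],-.055))
E
```

```text
[0.646 0.208 0.002] a 0.22916049037283637 7.6833 -5.751191246513323e-05 [-0.656  1.669  0.138] [0.192 0.624 0.033 0.98  0.001 1.534]
[0.667 0.17 ] (array([-0.034,  1.124,  4.008]), array([16.305,  0.052, -0.011]))
```

View pics/s8.png

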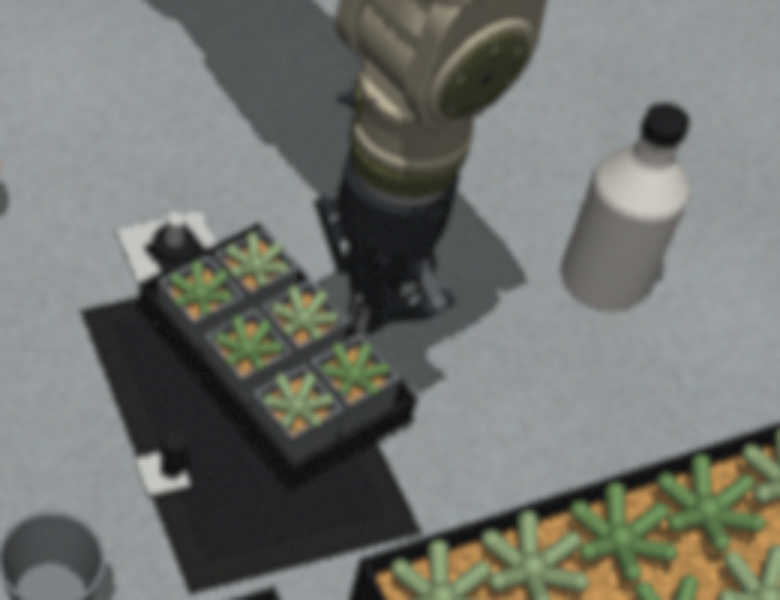

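View pics/t8.png

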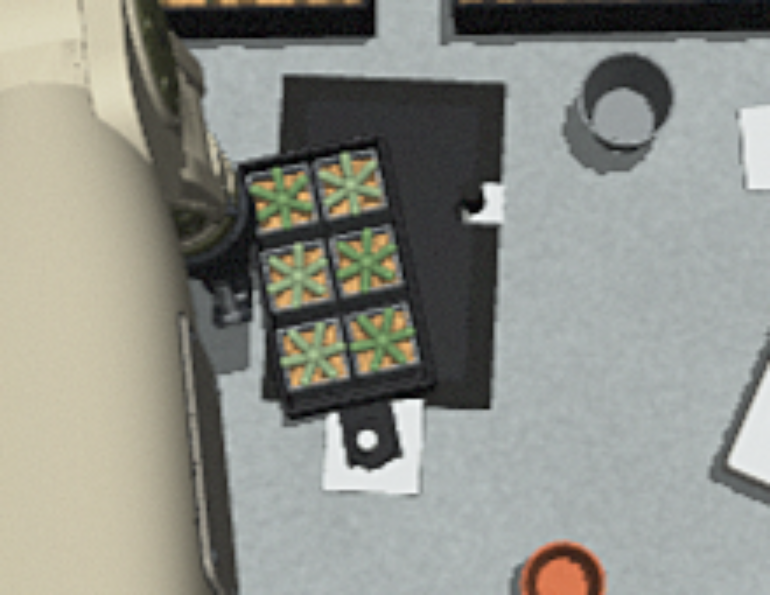

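Request:
drive_tool(
  plan=[
    [[0, 0.3, 0.7, 3.2, 0, 0, 0], [0, 0.3, 0.7, 3.2, 0, 0, 0], [0, 0.3, 0.7, 3.2, 0, 0, 0], [0, 0.2, 0.7, 3.2, 0, 0, 0], [0, 0.2, 0.6, 2.5, 0, 0, 0]],
  ],
)

```text
clock: 8.2
tcp_pos: [0.6636, 0.1762, 0.0029]
orientation: [0.491, 0.509, 0.491, -0.508]
wrist_force: [1.4, 3.1, -0.6]
finger_gap: 0.0002
```

Request:
drive_tool(
  plan=[
    [[0, 0.1, 0.4, 1, 0, 0, 0], [0, 0, 0.3, 0, 0, 0, 0], [0, 0, 0.2, 0, 0, 0, 0], [0, 0, 0, 0, 0, 0, 0], [0, 0, 0, 0, 0, 0, 0]],
  ],
)

```text
clock: 8.62
tcp_pos: [0.6647, 0.1696, 0.0032]
orientation: [0.487, 0.514, 0.488, -0.51]
wrist_force: [3.7, 8.8, -1.3]
finger_gap: 0.0003
```

```bash
python3 - <<'E'
from arc import *
f=lambda h:pin+.147*np.array([np.cos(h),np.sin(h)])+.066*np.array([-np.sin(h),np.cos(h)])
print(f(-.055),delta([*f(-.055),.003],-.055))
im=env.read_camera("top");cv2.imwrite("pics/t9.png",cv2.resize(im[130:300,160:380,::-1],None,fx=3.5,fy=3.5))
E
```

```text
[0.665 0.17  0.003] a -0.049757823619688 8.6167 0.0002710064199944493 [ 3.659  8.814 -1.334] [0.131 0.634 0.052 0.986 0.005 1.751]
[0.667 0.17 ] (array([ 0.021,  0.212, -0.033]), array([ 0.301, -0.29 , -0.123]))
```

View pics/t9.png

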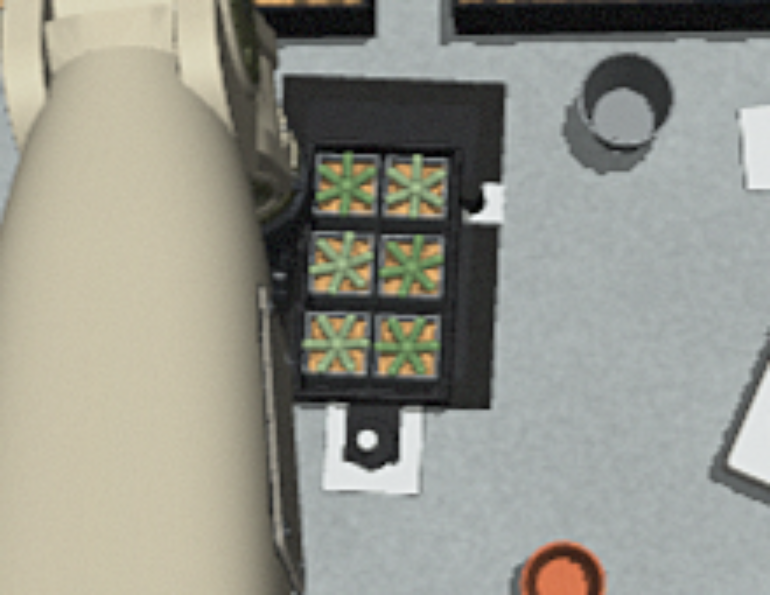

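Lateral force rose to about 9 N at the computed end position, so the tray is against the stop. I'll press once more to confirm, then back off.

Request:
drive_tool(
  plan=[
    [[0, 0, 0.3, 0, 0, 0, 0], [0, 0, 0.3, 0, 0, 0, 0], [0, 0, 0, 0, 0, 0, 0], [0, 0, 0, 0, 0, 0, 0], [0, 0, 0, 0, 0, 0, 0]],
  ],
)

```text
clock: 9.08
tcp_pos: [0.6647, 0.1696, 0.0034]
orientation: [0.486, 0.516, 0.491, -0.507]
wrist_force: [5.3, 24.6, -3.3]
finger_gap: -0.0
```

Request:
drive_tool(
  plan=[
    [[0, 0, -0.5, 0, 0, 0, 0], [0, 0, -1, 0, 0, 0, 0], [0, 0, -1, 0, 0, 0, 0], [-1, 0, -1.5, 0, 0, 0, 0], [-3, 0, 0, 0, 0, 0, 0]],
  ],
)

```text
clock: 9.5
tcp_pos: [0.6611, 0.202, 0.0377]
orientation: [-0.485, -0.51, -0.489, 0.516]
wrist_force: [0.6, -0.8, -0.8]
finger_gap: -0.0005
```

Request:
drive_tool(
  plan=[
    [[-4, 0, 0, 0, 0, 0, 1], [-4, 0, 0, 0, 0, 0, 1], [-4, 0, 0, 0, 0, 0, 1], [-3, 0, 0, 0, 0, 0, 1], [0, 0, 0, 0, 0, 0, 1]],
  ],
)

```text
clock: 9.92
tcp_pos: [0.6686, 0.201, 0.2015]
orientation: [0.489, 0.516, 0.484, -0.51]
wrist_force: [1.6, 0.2, 1.8]
finger_gap: 0.0601
```

```bash
python3 - <<'E'
from arc import *
im=env.read_camera("scene");cv2.imwrite("pics/s10.png",cv2.resize(im[150:350,320:580,::-1],None,fx=3,fy=3))
# route to dial: a 0.107
c=np.array([.530,-.2395])
print(delta([*c,.2],.107))
E
```

```text
[0.669 0.201 0.201] a -0.05331717521750537 9.9167 0.060104264022413506 [1.598 0.161 1.761] [ 0.178  0.559  0.418  1.419 -0.001  1.802]
(array([ -0.35 , -11.395,  44.699]), array([-9.194, -0.026, -0.455]))
```

View pics/s10.png

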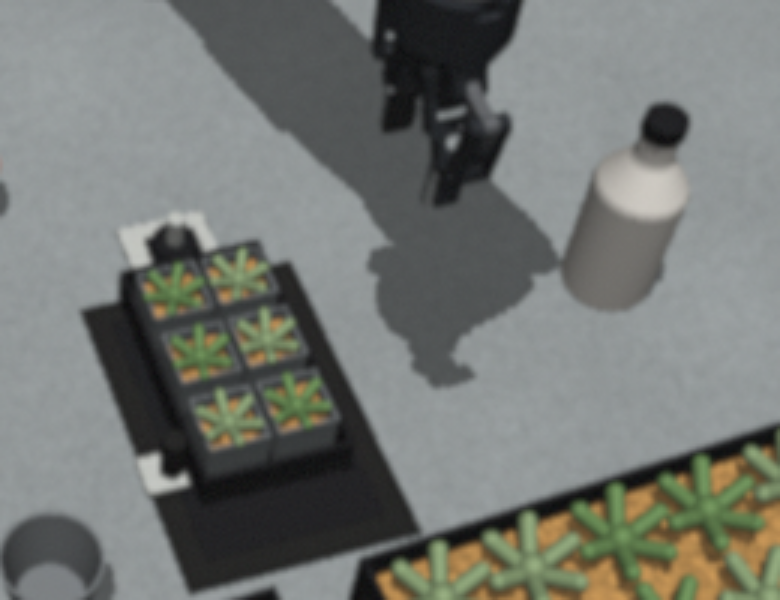

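The view shows the tray lying along the mat, its side wall touching the post at about (172,455). At 25 N it moved no farther. Going to the dial.

Request:
drive_tool(
  plan=[
    [[0, -0.8, 3, -1.7, 0, 0, 1], [0, -0.8, 3, -1.7, 0, 0, 1], [0, -0.8, 3, -1.7, 0, 0, 1], [0, -0.8, 3, -1.7, 0, 0, 1], [0, -0.8, 3, -1.6, 0, 0, 1]],
  ],
)

```text
clock: 10.38
tcp_pos: [0.6245, 0.0492, 0.191]
orientation: [0.522, 0.475, 0.524, -0.477]
wrist_force: [1.3, 0.7, 0.5]
finger_gap: 0.085
```

Request:
drive_tool(
  plan=[
    [[0, -0.4, 3, 0, 0, 0, 1], [0, -0.4, 3, 0, 0, 0, 1], [0, -0.4, 3, 0, 0, 0, 1], [0, -0.4, 3, 0, 0, 0, 1], [0, -0.4, 3, 0, 0, 0, 1]],
  ],
)

```text
clock: 10.8
tcp_pos: [0.6189, -0.102, 0.1911]
orientation: [0.522, 0.476, 0.524, -0.477]
wrist_force: [0.2, -0.4, 0.1]
finger_gap: 0.0857
```

```bash
python3 - <<'E'
from arc import *
print(delta([.530,-.2395,.2],.093))
E
```

```text
[ 0.619 -0.102  0.191] a 0.09298529551957779 10.8 0.08568745576272889 [ 0.238 -0.358  0.092] [-0.291  0.423  0.178  1.328 -0.001  1.187]
(array([ -0.868, -10.132,  12.861]), array([-0.001, -0.04 ,  0.183]))
```

Request:
drive_tool(
  plan=[
    [[0, -2, 2.6, 0, 0, 0, 1], [0, -2, 2.6, 0, 0, 0, 1], [0, -2, 2.6, 0, 0, 0, 1], [0, -2.1, 2.5, 0, 0, 0, 1], [0, -2, 2.5, 0, 0, 0, 1]],
  ],
)

```text
clock: 11.22
tcp_pos: [0.5294, -0.2382, 0.1911]
orientation: [0.522, 0.476, 0.524, -0.477]
wrist_force: [0.2, -0.3, -0.3]
finger_gap: 0.0855
```

Request:
drive_tool(
  plan=[
    [[1.5, 0, 0, 0, 0, 0, 1], [1.5, 0, 0, 0, 0, 0, 1], [1, 0, 0, 0, 0, 0, 1], [0, 0, 0, 0, 0, 0, 1], [0, 0, 0, 0, 0, 0, 1]],
  ],
)

```text
clock: 11.63
tcp_pos: [0.5307, -0.2368, 0.1515]
orientation: [0.522, 0.476, 0.524, -0.476]
wrist_force: [0.3, -0.6, 0.4]
finger_gap: 0.0855
```

```bash
python3 - <<'E'
from arc import *
print(delta([.530,-.2395,.15],.093))
q=proj("scene",p);print("tcp crop",(q-[180,200])*5.5)
im=env.read_camera("scene");cv2.imwrite("pics/s11.png",cv2.resize(im[200:300,180:320,::-1],None,fx=5.5,fy=5.5,interpolation=cv2.INTER_CUBIC))
im=env.read_camera("top");cv2.imwrite("pics/t11.png",cv2.resize(im[190:310,340:480,::-1],None,fx=5,fy=5,interpolation=cv2.INTER_CUBIC))
E
```

```text
[ 0.531 -0.237  0.151] a 0.093139915628941 11.6333 0.08546637639717235 [ 0.282 -0.555  0.448] [-0.558  0.347 -0.033  1.194 -0.     0.92 ]
(array([ 0.148, -0.099,  0.263]), array([ 0.008, -0.099,  0.155]))
tcp crop [239.537 217.249]
```

View pics/s11.png

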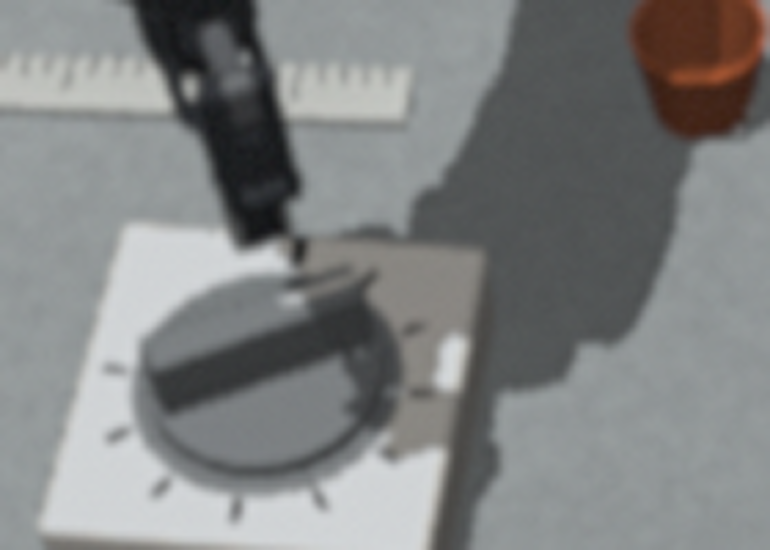

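View pics/t11.png

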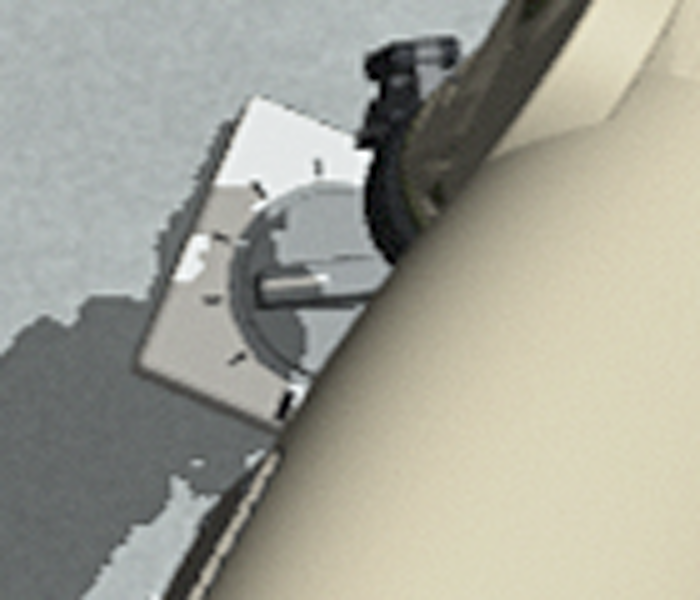

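```bash
python3 - <<'E'
from arc import *
for dz in (0,.013,.034):
  for s_ in(-.0425,-.057,.0425,.057):
    q=proj("scene",p+R[:,1]*s_+[0,0,dz]);print(dz,s_,(q-[180,200])*5.5)
E
```

```text
[ 0.532 -0.237  0.153] a 0.0934501504887974 11.7333 0.0854656355786883 [ 0.485 -0.229  0.231] [-0.557  0.346 -0.031  1.194 -0.     0.92 ]
0 -0.0425 [201.695 135.831]
0 -0.057 [189.545 108.713]
0 0.0425 [276.307 302.37 ]
0 0.057 [289.645 332.141]
0.013 -0.0425 [196.359 113.303]
0.013 -0.057 [184.144  86.109]
0.013 0.0425 [271.402 280.369]
0.013 0.057 [284.822 310.246]
0.034 -0.0425 [187.548  76.104]
0.034 -0.057 [175.226  48.792]
0.034 0.0425 [263.295 244.007]
0.034 0.057 [276.851 274.054]
```

Request:
drive_tool(
  plan=[
    [[2.5, -0.2, 0.2, 0, 0, 0, 1], [2.5, 0, 0, 0, 0, 0, 1], [2, 0, 0, 0, 0, 0, 1], [2, 0, 0, 0, 0, 0, 1], [0, 0, 0, 0, 0, 0, 1]],
  ],
)

```text
clock: 12.15
tcp_pos: [0.5281, -0.2382, 0.0596]
orientation: [0.521, 0.476, 0.525, -0.477]
wrist_force: [-0.5, -0.1, -0.2]
finger_gap: 0.0856
```

Request:
drive_tool(
  plan=[
    [[0.7, 0, 0, 0, 0, 0, 1], [0.7, 0, 0, 0, 0, 0, 1], [0, 0, 0, 0, 0, 0, 1], [0, 0, 0, 0, 0, 0, 1], [0, 0, 0, 0, 0, 0, 1]],
  ],
)

```text
clock: 12.57
tcp_pos: [0.5305, -0.2402, 0.0498]
orientation: [0.523, 0.476, 0.522, -0.476]
wrist_force: [-0.4, -0.0, 0.6]
finger_gap: 0.0853
```

```bash
python3 - <<'E'
from arc import *
print(delta([.5295,-.239,.047],.093))
im=env.read_camera("scene");cv2.imwrite("pics/s12.png",cv2.resize(im[200:300,180:320,::-1],None,fx=5.5,fy=5.5,interpolation=cv2.INTER_CUBIC))
E
```

```text
[ 0.531 -0.24   0.05 ] a 0.09253160985425554 12.5667 0.085274665423448 [-0.37  -0.017  0.634] [-0.563  0.414 -0.196  0.959 -0.     0.915]
(array([ 0.276, -0.091, -0.131]), array([-0.027,  0.059, -0.072]))
```

View pics/s12.png

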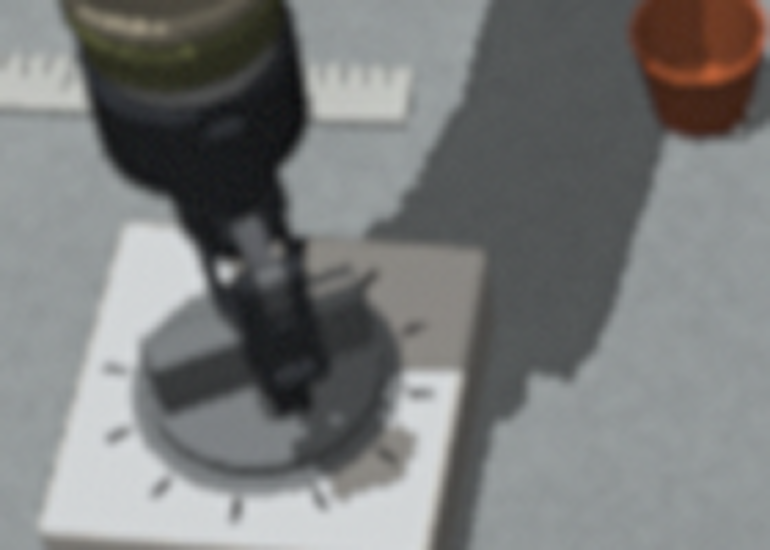

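The fingers straddle the bar, the front tip at (290,410) beside it. Lower slightly and close.

Request:
drive_tool(
  plan=[
    [[0.4, 0, 0, 0, 0, 0, 0], [0, 0, 0, 0, 0, 0, 0], [0, 0, 0, 0, 0, 0, 0], [0, 0, 0, 0, 0, 0, 0], [0, 0, 0, 0, 0, 0, 0]],
  ],
  squeeze=50,
)

```text
clock: 13.03
tcp_pos: [0.5299, -0.2399, 0.0448]
orientation: [0.523, 0.476, 0.523, -0.476]
wrist_force: [0.7, 0.3, -0.3]
finger_gap: 0.0257
```

Request:
drive_tool(
  plan=[
    [[0, 0, 0, 0, 0, 0, 0], [0, 0, 0, 0, 0, 0, 0], [0, 0, 0, 0, 0, 0, 0], [0, 0, 0, 0, 0, 0, 0], [0, 0, 0, 0, 0, 0, 0]],
  ],
)

```text
clock: 13.45
tcp_pos: [0.5305, -0.2399, 0.0451]
orientation: [0.523, 0.477, 0.522, -0.476]
wrist_force: [3.8, 1.8, 2.2]
finger_gap: 0.017
```

Request:
drive_tool(
  plan=[
    [[0, 0, 0, 6, 0, 0, 0], [0, 0, 0, 6, 0, 0, 0], [0, 0, 0, 6, 0, 0, 0], [0, 0, 0, 6, 0, 0, 0], [0, 0, 0, 6, 0, 0, 0]],
  ],
)

```text
clock: 13.87
tcp_pos: [0.5304, -0.2398, 0.0451]
orientation: [0.38, 0.597, 0.38, -0.596]
wrist_force: [3.1, 1.9, 1.5]
finger_gap: 0.017
```

Request:
drive_tool(
  plan=[
    [[0, 0, 0, 6, 0, 0, 0], [0, 0, 0, 6, 0, 0, 0], [0, 0, 0, 6, 0, 0, 0], [0, 0, 0, 6, 0, 0, 0], [0, 0, 0, 6, 0, 0, 0]],
  ],
)

```text
clock: 14.28
tcp_pos: [0.5304, -0.2398, 0.0451]
orientation: [0.213, 0.675, 0.213, -0.674]
wrist_force: [3.0, 1.8, 2.3]
finger_gap: 0.0163
```

Request:
drive_tool(
  plan=[
    [[0, 0, 0, 6, 0, 0, 0], [0, 0, 0, 6, 0, 0, 0], [0, 0, 0, 6, 0, 0, 0], [0, 0, 0, 6, 0, 0, 0], [0, 0, 0, 6, 0, 0, 0]],
  ],
)

```text
clock: 14.7
tcp_pos: [0.5304, -0.2397, 0.0451]
orientation: [0.031, 0.707, 0.031, -0.706]
wrist_force: [2.5, 2.3, 1.9]
finger_gap: 0.017
```

```bash
python3 - <<'E'
from arc import *
print("pointer target a",2.711-2.618-np.pi/2, s["ft_torque"])
im=env.read_camera("scene");cv2.imwrite("pics/s13.png",cv2.resize(im[200:300,180:320,::-1],None,fx=5.5,fy=5.5,interpolation=cv2.INTER_CUBIC))
E
```

```text
[ 0.53  -0.24   0.045] a -1.4831165862370044 14.7 0.017010289129387637 [2.477 2.296 1.857] [-0.563  0.418 -0.202  0.95   0.001  2.491]
pointer target a -1.4777963267948966 [ 0.561 -0.464  0.132]
```

View pics/s13.png

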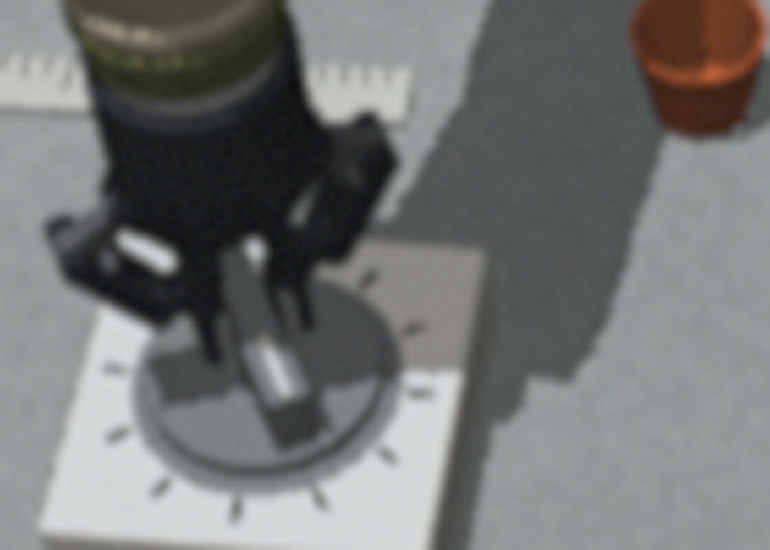

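The bar turned with the gripper; the pointer now faces the tick at (320,497). Release and lift.

Request:
drive_tool(
  plan=[
    [[0, 0, 0, 0, 0, 0, 1], [0, 0, 0, 0, 0, 0, 1], [0, 0, 0, 0, 0, 0, 1], [0, 0, 0, 0, 0, 0, 1], [0, 0, 0, 0, 0, 0, 1]],
  ],
)

```text
clock: 15.17
tcp_pos: [0.5295, -0.2399, 0.0446]
orientation: [-0.033, -0.706, -0.033, 0.707]
wrist_force: [0.1, -0.2, 0.6]
finger_gap: 0.0764
```

Request:
drive_tool(
  plan=[
    [[0, 0, 0, 0, 0, 0, 1], [0, 0, 0, 0, 0, 0, 1], [0, 0, 0, 0, 0, 0, 1], [-1, 0, 0, 0, 0, 0, 1], [-2, 0, 0, 0, 0, 0, 1]],
  ],
)

```text
clock: 15.58
tcp_pos: [0.528, -0.2387, 0.0732]
orientation: [-0.032, -0.705, -0.034, 0.708]
wrist_force: [0.6, -0.4, 0.5]
finger_gap: 0.0855
```

Request:
drive_tool(
  plan=[
    [[-3, 0, 0, 0, 0, 0, 1], [-4, 0, 0, 0, 0, 0, 1], [-4, 0, 0, 0, 0, 0, 1], [-3, 0, 0, 0, 0, 0, 1], [0, 0, 0, 0, 0, 0, 1]],
  ],
)

```text
clock: 16.0
tcp_pos: [0.5329, -0.2417, 0.2234]
orientation: [0.035, 0.71, 0.03, -0.703]
wrist_force: [-0.4, -0.1, 0.6]
finger_gap: 0.0853
```

```bash
python3 - <<'E'
from arc import *
print(delta([.25,-.42,.2],-1.48))
E
```

```text
[ 0.533 -0.242  0.223] a -1.4781039225442836 16.0 0.08530557727181971 [-0.449 -0.058  0.59 ] [-0.563  0.317  0.102  1.342 -0.     2.486]
(array([ 2.156, 15.119, 29.841]), array([ 0.111, -0.573, -0.448]))
```

Request:
drive_tool(
  plan=[
    [[0, 2, 2.5, 0, 0, 0, 1], [0, 2, 2.5, 0, 0, 0, 1], [0, 2, 2.5, 0, 0, 0, 1], [0, 2, 2.5, 0, 0, 0, 1], [0, 2, 2.5, 0, 0, 0, 1]],
  ],
)

```text
clock: 16.42
tcp_pos: [0.4135, -0.3517, 0.2154]
orientation: [0.033, 0.706, 0.033, -0.706]
wrist_force: [1.2, -0.4, 0.1]
finger_gap: 0.0852
```

Request:
drive_tool(
  plan=[
    [[0, 2, 2.5, 0, 0, 0, 1], [0, 2, 2.5, 0, 0, 0, 1], [0, 2, 2.5, 0, 0, 0, 1], [0, 1, 2.5, 0, 0, 0, 1], [0, 0, 0, 0, 0, 0, 1]],
  ],
)

```text
clock: 16.83
tcp_pos: [0.318, -0.4323, 0.2152]
orientation: [-0.031, -0.706, -0.031, 0.707]
wrist_force: [0.4, -0.4, -0.3]
finger_gap: 0.0855
```

```bash
python3 - <<'E'
from arc import *
im=env.read_camera("top");cv2.imwrite("pics/t14.png",im[:,:,::-1])
cv2.imwrite("pics/t14b.png",cv2.resize(im[200:300,355:455,::-1],None,fx=6,fy=6,interpolation=cv2.INTER_CUBIC))
cv2.imwrite("pics/t14c.png",cv2.resize(im[145:285,210:350,::-1],None,fx=4.2,fy=4.2,interpolation=cv2.INTER_CUBIC))
E
```

```text
[ 0.318 -0.432  0.215] a -1.4832756593068661 16.8333 0.08545266095876414 [ 0.414 -0.4   -0.322] [-1.085  0.235 -0.029  1.307 -0.002  1.969]
```

View pics/t14.png

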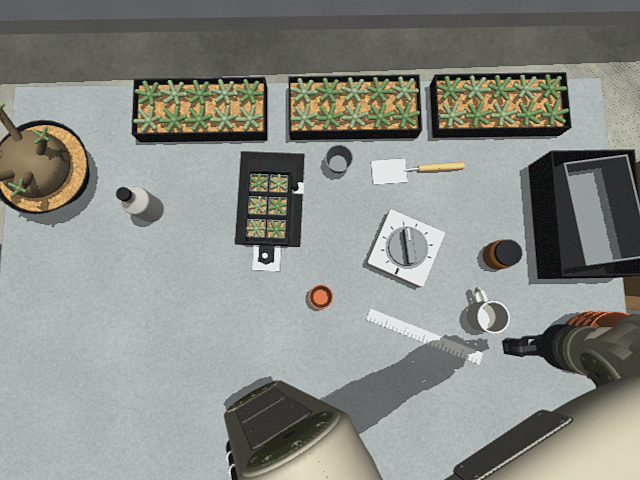

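View pics/t14b.png

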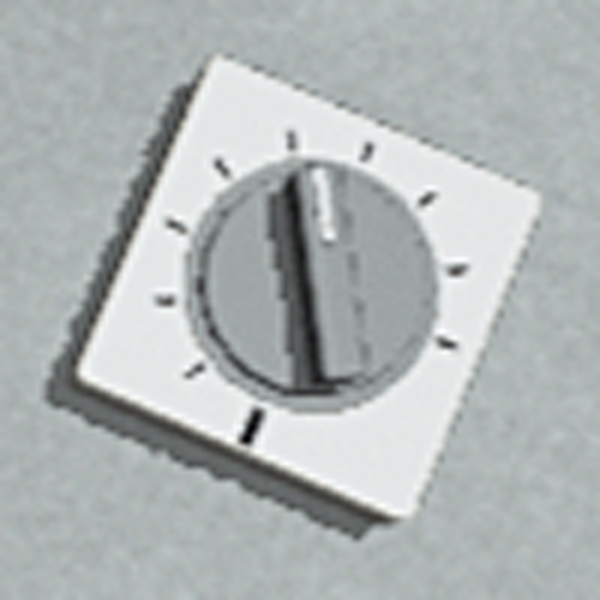

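View pics/t14c.png

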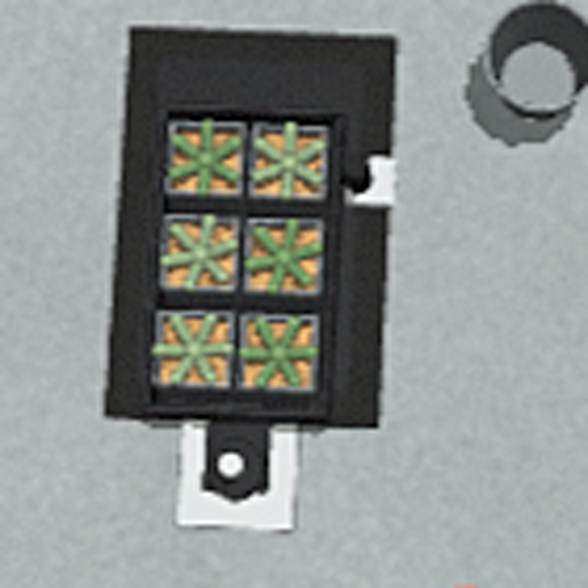

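```bash
python3 - <<'E'
from arc import *
P=lambda x,y,z:ray("top",210+(x+.5)/4.2-.5,145+(y+.5)/4.2-.5,z)
D=lambda x,y,z:ray("top",355+(x+.5)/6-.5,200+(y+.5)/6-.5,z)
an=lambda d:np.arctan2(d[1],d[0])
t=an(P(345,112,.04)-P(328,412,.04));m=an(P(397,37,.004)-P(378,427,.004))
# pots: plant centres z .06
u=an(P(206,158,.06)-P(194,350,.06));v=an(P(290,158,.06)-P(279,350,.06))
print("tray edge",t,"mat",m,"pots",u,v)
for q in(P(206,158,.06),P(290,158,.06),P(194,350,.06),P(279,350,.06)): print(q)
c=np.array([.530,-.2395])
tip=(D(319,175,.094)+D(299,180,.094))/2
w=an(D(318,172,.094)-D(328,238,.094));e=an(D(298,182,.094)-D(320,382,.094))
print("ptr",w,e,"dial",2.711-w,2.711-e)
a=cv2.imread("pics/top0.png").astype(int);b=cv2.imread("pics/t14.png").astype(int)
for n,(x,y) in dict(grey=(338,160),spray=(137,205),pot=(320,297),trowel=(415,170),jar=(503,254)).items():
    print(n,np.abs(a-b)[y-12:y+12,x-12:x+12].mean())
E
```

```text
[ 0.32  -0.431  0.215] a -1.4823342314798467 16.8833 0.0850576915047588 [ 0.303  0.038 -0.268] [-1.082  0.235 -0.029  1.307 -0.     1.971]
tray edge -0.06249997501861583 mat -0.0583114299070474 pots -0.05827940656557369 -0.059309810049868586
[0.698 0.125 0.06 ]
[0.697 0.075 0.06 ]
[0.582 0.132 0.06 ]
[0.581 0.082 0.06 ]
ptr 0.10598190997227379 0.06650943883201983 dial 2.605018090027726 2.64449056116798
grey 2.2667824074074074
spray 2.1568287037037037
pot 2.2372685185185186
trowel 1.7575231481481481
jar 3.282986111111111
```

```bash
python3 -c "
from workcell import env
print(env.hand_in())"
```

```text
the job is handed in; nothing more can be done
None
```

I pushed the tray round over the heat mat and against the stop post, then turned the dial from the second click to the fifth, and handed the job in at about 17 s.

- **Tray:** it did not move any farther when pressed with about 25 N. Its edge and pot rows are then within about 0.005 rad of the mat's direction in the top view.
- **Dial:** after I let go, the pointer reads 2.605 and 2.644 rad from two different edges, against the 2.618 wanted. It sits at the fifth tick.
- **Other things on the bench:** the small pot, grey pot, spray, jar and trowel show no change between the first and last pictures. The rule and mug were checked by eye only.

One check disagreed. The fingertips appeared about 20 mm higher in the pictures than the reported TCP. Because of this, the first push passed over the tray wall, in among the pots, without turning the tray. I backed out, lowered the tool by that amount and redid the push. I used the same correction to grip the dial.

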